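# Drop the lift-out roller back into the bottle roller

## Robot

A 6-joint arm with a two-finger parallel gripper is mounted at the origin on a cart in front of the work surface, level with it; the furniture and walls round the work are solid. World frame = base frame: x ahead of the robot, y to its left, z up, the work surface at z = 0. Lengths are in m, angles in rad, forces in N, time in s.
With the tool pointing down it reaches from about 0.35 to 0.975 m from the base axis. Payload 4.9 kg.
Tool frame: the origin (TCP) lies at the very end of the fingers, on their centre line; the grasp point (between the pads) lies 19 mm behind it; z points along the fingers, y is the line along which they close (so a half turn about z gives the same grasp; the last joint's range is limited). The gripper opens to 85 mm and grips with 20 to 120 N. Pads are 22 mm wide; open, the fingers measure 114 mm over their backs; the gripper's body (76 mm by 85 mm) begins 54 mm behind the grasp point. The pads swing forward as they close: fully open they stand 13 mm farther back than shut.
Start: joints at [1.039, 0.053, 1.613, -0, 1.476, -0.119], TCP at [0.251, 0.572, 0.231] pointing down, gripper open.
Joint ranges: [-3.01, 3.01], [-1.01, 2.22], [0.06, 2.58], [-1.02, 4.17], [0.09, 2.62], [-3.14, 3.14]. Speed limits (rad/s): [2.57, 2.57, 3.14, 3.14, 3.14, 3.14].

## Interface

Orientations are given as a rotation vector (axis times angle).
In Python, from station import get_obs, optics, ctrl gives the robot as it stands.
- The arm moves only by the shell command python3 -m pendant 'ROWS' [FORCE]. ROWS is JSON, a list of rows, each a list of 3 entries, a list of its own where there are three numbers: the shift along the tool's x, y, z in mm, then the turn, a rotation vector about the tool's x, y, z in rad, then the opening, from 0 (shut) to 1 (fully open). A call has 1 to 12 rows; each row shifts and turns the commanded pose from where the row before left it, along the tool's axes as they then stand; what a row does not reach is not made up. A row lasts 1/12 s, in which the tool goes at most 41.7 mm and 7.16 degrees, less where a joint would pass 70% of its speed; a pose out of reach is approached as far as the arm can. A call is refused whole if a number of a shift passes 41.7 or a number of a turn 0.125, either way. A call with a gripper value outside its range is refused whole. The fingers move at their own pace and stop on an object; FORCE is the grip in N (left out, the last holds). Time passes only in rows, so rows that do not move let the fingers close. It gives the time, the measured TCP pose, the force, the opening and the grip force at its end, in the units of the state.
- get_obs(): the state, without advancing time (a new reading comes with each control period).
- optics.get_image(name): name is "scene" or "top" or "wrist"; returns the picture (400x640x3 uint8, red, green, blue); there is no depth.
- optics.camera_model(name): a dict with "fx", "fy", "cx", "cy" (pixels), "distortion" ([k1, k2, p1, p2, k3] as OpenCV has them; the pictures are not rectified), "cam_to_world" (4x4, takes a point from camera to world coordinates). Camera axes: x right, y up, looking along -z (the intrinsics and any distortion apply to the point x, -y, -z); pixel columns grow to the right and rows downward; lengths in m; the calibration is good to about 2 mm. A picture is of the moment at which its call begins: read the wrist's pose just before it. camera_model takes no time and is no camera call; for the wrist camera it gives the pose at the moment of the call.
- ctrl.finish_job(): hands the job in; it is judged then, once.
The state is a dict: "t": time; "q": joint angles; "dq": joint speeds; "effort": joint torques, N m; "tool_pos": TCP position; "tool_rot": TCP orientation; "contact_force": force on the tool from outside, world axes, zero at the start; "wrist_torque": the same for the moment, N m; "opening": finger opening in m; "grip_force": force on a finger pad.
Only numpy, scipy, OpenCV 4.12 (cv2) and the standard library are available. Lean on these libraries where they do the work, as an engineer would, in place of code of your own. Each camera call takes 0.05 s, during which the arm holds its last target. There are 200 camera calls.

## Task

Take the loose roller from its service stand and put it back in the bottle roller machine under the control head: lower both journals into the two slanted slots together, press them past the sprung catches until both ends sit fully home on the slot floors, then let go. Feel for the bottom and do not force it, and leave the three vials standing where they are.

Things in the scene. Friction and masses are not known exactly. Their poses are not given: they have to be found in the camera images.
- roller: Loose black rubber roller with blue rings and a bare steel journal at each end. Body 140 mm long, 32 mm diameter; journals 10 mm diameter, 20 mm long each (180 mm overall); 0.18 to 0.35 kg. Origin at its centre, y along its axis (both ends alike; any turn about y is equal). It starts lying level in the stand, axis 75 mm above the table; grip it across the middle, between the V blocks.
- stand: Grey service stand fixed to the table, base 90 x 150 x 10 mm, with two blue V blocks 14 mm thick at y = +-52 mm that carry the roller (90 mm free between them; block tips reach 73 mm high). Origin under its centre; y along the roller.
- mixer: White bottle roller machine fixed to the table. Origin on the table below the slots; x to its rear, y along the roller, z up. Base x -65..85 mm, y +-131 mm, top at z 36 mm. Two aluminium end plates (y +-74 to +-86 mm) each have an open slot with white lead-in horns. A fixed second roller (28 mm diameter) lies behind at x 68, z 78 mm.
- seat_low (a point): Where the centre of the fully seated roller would be with the end plates at their lowest setting (mixer frame 0, 0, 100 mm). Both plates are set together 0 to 12 mm further up along the slot; this setting is not measured, stays put, and must be felt or seen. The slot floors are rigid and lie 5 mm (journal radius) below the seated axis.
- slot_line (a point): Point 80 mm up the slot from seat_low, clear of the slots at every setting. The slots run straight from here to seat_low: 35 deg from vertical, open upward and to the front. Slots are 13 mm wide for the 10 mm journals: the line is for journals against the lower front wall; there is 3 mm free to the rear. Horns end about 43 mm up the slot from the seated axis.
- catch_line (a point): Midway between the axles of the two sprung orange catch wheels (12 mm diameter, one in the rear wall of each slot) at the lowest plate setting. A wheel meets its journal 12 mm above seated, takes about 6 to 8 N per end to pass (the roller's weight is not enough), is passed 5 mm above seated, and then holds the journal down on the slot floor.
- head_lip (a point): Middle of the lower front edge of the white control head that overhangs the slots from behind: mixer x 2..84 mm, underside at z 218 mm, top at z 244 mm, on side columns (y +-104 to +-128 mm, x 19..81 mm). An upright gripper over the seat strikes it; one leaning to the front along the slot clears it.
- blue_vial: Bystander: small white vial with blue cap, 27 mm diameter, 52 mm tall, loose; origin under its centre.
- black_vial: Bystander: vial with black cap, 43 mm diameter, 85 mm tall, loose; origin under its centre.
- white_vial: Bystander: vial with white cap, 33 mm diameter, 60 mm tall, loose; origin under its centre.

How it is judged:
On the way, in this order (a step that is already met when the one before it is completed fails the run):
1. the roller is lifted out of its stand (z of roller in the frame of stand above 0.115 m), for 0.1 s.
2. both journals rest on the floors of their slots (contact force between roller and floor_left above 0.3 N and contact force between roller and floor_right above 0.3 N and angle between the y axis of roller and the y axis of mixer, either way round below 0.03 rad), for 0.2 s.
At the end, for the whole second after the job is handed in: Both journals press on their slot floors (over 0.3 N each), the roller lies parallel to the machine within 0.03 rad, at rest and released (all of step 2 and linear speed of roller below 0.02 m/s); the robot touches nothing.
It fails at once if the roller is forced hard against the slot floors or the machine (contact force between roller and floor_left above 45 N or contact force between roller and floor_right above 45 N or contact force between roller and mixer above 150 N).
It fails at once if the blue vial is shifted by more than 20 mm or tipped over (distance of blue_vial from where it was at the start of the episode above 0.02 m or angle between blue_vial's own z axis and vertical above 0.35 rad).
It fails at once if the black vial is shifted by more than 20 mm or tipped over (distance of black_vial from where it was at the start of the episode above 0.02 m or angle between black_vial's own z axis and vertical above 0.35 rad).
It fails at once if the white vial is shifted by more than 20 mm or tipped over (distance of white_vial from where it was at the start of the episode above 0.02 m or angle between white_vial's own z axis and vertical above 0.35 rad).
It also fails if it takes over 61 s, if anything falls off the work surface, if the arm or the gripper's body presses on something with over 40 N, if the wrist force passes 120 N, or if a joint passes its speed limit or range.

## Working session

There is one attempt and no reset: what is moved stays moved. The work goes in short steps, Python scripts to look and compute and a shell command to move; the robot and the scene stay as the last step left them, time stands still between calls to the robot, and variables do not carry over. Pictures are saved under pics/ and viewed, at most 11 in all, crops included, and the job is handed in when it is done.

```bash
ls; mkdir -p pics
python3 - <<'E'
from station import get_obs, optics
import cv2,json
for n in ("scene","top"):
    m=optics.camera_model(n); print(n,m)
    im=optics.get_image(n); cv2.imwrite(f"pics/{n}0.png",im[:,:,::-1])
print(get_obs())
E
```

```text
pics
scene {'fx': 516.2860018709046, 'fy': 516.2860018709046, 'cx': 317.29119084698004, 'cy': 199.91846566643346, 'distortion': array([-0.15404414,  0.        ,  0.        ,  0.        ,  0.        ]), 'cam_to_world': array([[ 0.56048887,  0.54412577, -0.62432313, -0.28257527],
       [-0.82802742,  0.35460908, -0.43430749, -0.55159432],
       [-0.01492725,  0.76038118,  0.6493055 ,  0.96322815],
       [ 0.        ,  0.        ,  0.        ,  1.        ]])}
top {'fx': 432.1663572241671, 'fy': 432.1663572241671, 'cx': 316.7288807401303, 'cy': 203.11267329621376, 'distortion': array([0.02394105, 0.        , 0.        , 0.        , 0.        ]), 'cam_to_world': array([[-0.02167333,  0.99365258, -0.11038484,  0.37286751],
       [-0.99974164, -0.02229682, -0.00441694, -0.00403465],
       [-0.00685014,  0.11026059,  0.99387911,  1.34968007],
       [ 0.        ,  0.        ,  0.        ,  1.        ]])}
{'t': 0.1, 'q': array([ 1.03900467e+00,  5.33015387e-02,  1.61417559e+00, -1.00164985e-05,
        1.47599987e+00, -1.19011306e-01]), 'dq': array([-4.80910199e-04, -1.28126615e-03, -3.27210458e-03, -1.50667080e-04,
       -7.26685130e-04,  7.55253896e-05]), 'effort': array([ 2.25012457e-05, -3.94905317e+01, -3.71362424e+01, -1.23791951e-04,
        3.96334144e-03, -7.98000087e-06]), 'tool_pos': array([0.25044015, 0.57200538, 0.23016804]), 'tool_rot': array([-6.43677144e-01, -3.07433748e+00,  2.80906650e-03]), 'contact_force': array([ 0.25007204, -0.23746533, -0.38937058]), 'wrist_torque': array([ 0.00536908, -0.04096979, -0.02746223]), 'grip_force': 0.0, 'opening': 0.08549083901495269}
```

View pics/scene0.png

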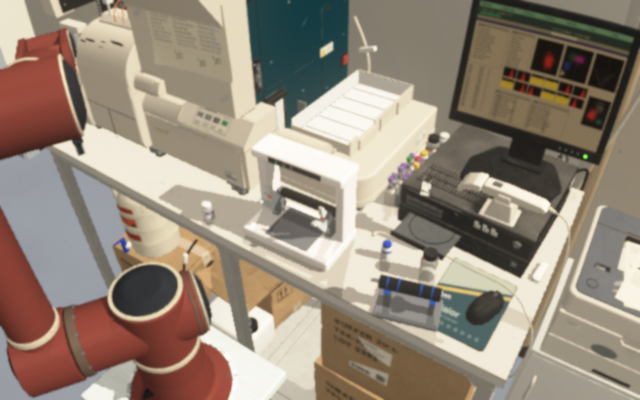

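View pics/top0.png

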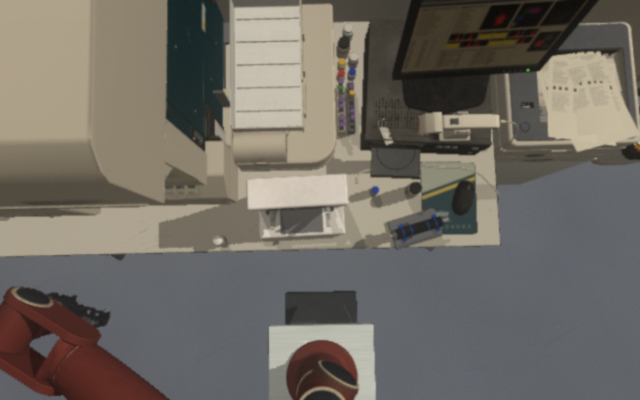

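The top view shows the mixer near (300,205), the roller and stand near (419,228), and the vials near (219,240), (375,190) and (414,188). I'll enlarge the mixer and stand next.

Run:
```python
import cv2,numpy as np
t=cv2.imread("pics/top0.png"); s=cv2.imread("pics/scene0.png")
def crop(im,x,y,w,h,k): return cv2.resize(im[y:y+h,x:x+w],None,fx=k,fy=k,interpolation=cv2.INTER_CUBIC)
a=crop(t,240,168,115,75,6);
b=crop(t,360,175,110,75,6)
def grid(im,x,y,k,st=10):
    for u in range((-x)%st,im.shape[1]//k,st): cv2.putText(im,str(x+u),(u*k,8),0,.3,(0,0,255)); cv2.line(im,(u*k,10),(u*k,16),(0,0,255),1)
    for v in range((-y)%st,im.shape[0]//k,st): cv2.putText(im,str(y+v),(0,v*k+3),0,.3,(0,0,255)); cv2.line(im,(20,v*k),(26,v*k),(0,0,255),1)
grid(a,240,168,6);grid(b,360,175,6)
cv2.imwrite("pics/c1.png",cv2.resize(a,None,fx=1,fy=1)); cv2.imwrite("pics/c2.png",b)
c=crop(s,240,125,125,145,4);grid(c,240,125,4);cv2.imwrite("pics/c3.png",c)
```

```text
(no output)
```

View pics/c1.png

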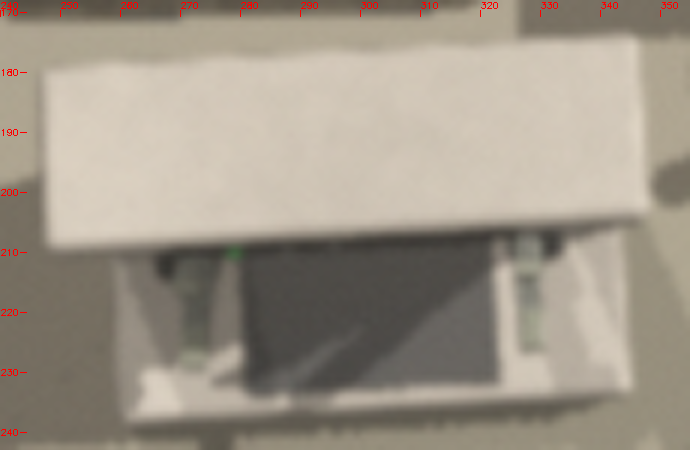

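View pics/c2.png

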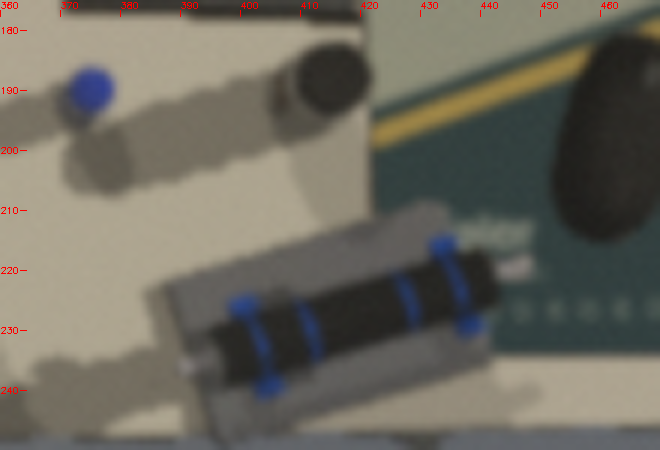

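View pics/c3.png

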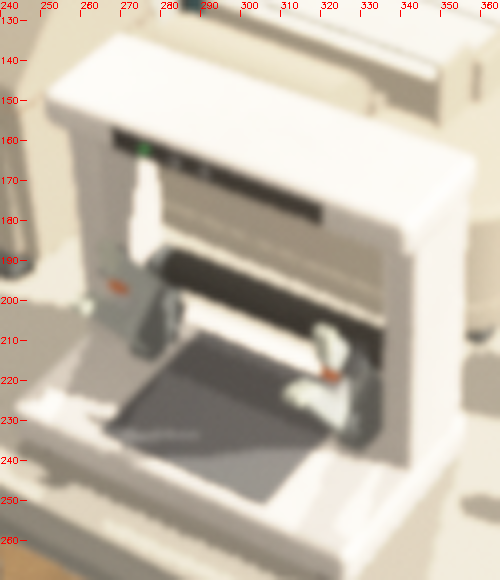

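The mixer corners are readable: in the top view the head is at (247.5,180), (248,209), (348,204), (346,174) and the base front at (261,238), (345.5,234), with matching corners in the scene view. The roller tips are at (390,235.8) and (448.3,219.7). Next I'll fit the poses.

```bash
cat > h.py <<'E'
from station import get_obs, optics
import numpy as np, cv2
from scipy.spatial.transform import Rotation as R
from scipy.optimize import least_squares
F=np.diag([1,-1,-1.])
def proj(n,P,m=None):
    m=m or optics.camera_model(n); T=m["cam_to_world"]
    Rc=(T[:3,:3]@F).T; t=-Rc@T[:3,3]
    K=np.array([[m["fx"],0,m["cx"]],[0,m["fy"],m["cy"]],[0,0,1]])
    return cv2.projectPoints(np.atleast_2d(P).astype(float),cv2.Rodrigues(Rc)[0],t,K,np.array(m["distortion"]))[0][:,0]
def back(n,uv,z,m=None):
    m=m or optics.camera_model(n); T=m["cam_to_world"]
    K=np.array([[m["fx"],0,m["cx"]],[0,m["fy"],m["cy"]],[0,0,1]])
    p=cv2.undistortPoints(np.array(uv,float).reshape(-1,1,2),K,np.array(m["distortion"]))[:,0]
    d=np.c_[p,np.ones(len(p))]@(T[:3,:3]@F).T
    return T[:3,3]+d*((z-T[2,3])/d[:,2])[:,None]
E
python3 - <<'E'
from h import *
def M(p,w): 
    h=[[84,w,244],[2,w,244],[2,-w,244],[84,-w,244],[-65,131,36],[-65,-131,36]]
    h=np.array(h)/1000.; h[:4,1]=np.sign(h[:4,1])*w
    c,s=np.cos(p[2]),np.sin(p[2])
    return np.c_[p[0]+c*h[:,0]-s*h[:,1],p[1]+s*h[:,0]+c*h[:,1],h[:,2]]
top=np.array([[247.5,179.8],[248,209],[348,204],[346,174],[261,238.3],[345.5,233.8]])
sc=np.array([[269.5,133.7],[251.2,150],[341.2,183],[358.2,165],[245,226],[326,264]])
mods={n:optics.camera_model(n) for n in("top","scene")}
for use in("top","scene","both"):
    def f(p):
        P=M(p,p[3]); r=[]
        if use!="scene": r.append(proj("top",P,mods["top"])-top)
        if use!="top": r.append(proj("scene",P,mods["scene"])-sc)
        return np.concatenate(r).ravel()
    s=least_squares(f,[.55,.05,0,.13],loss="soft_l1"); print(use,s.x.round(4)); print(f(s.x).reshape(-1,2).round(1).tolist())
e=back("top",[[390,235.8],[448.3,219.7],[395.8,234.7],[442.8,221.7]],.075); print(e.round(4),np.linalg.norm(e[0]-e[1]),np.linalg.norm(e[2]-e[3]))
print("vials",back("top",[[375.5,190]],.052),back("top",[[416,187.5]],.085),back("top",[[219,240]],.06))
E
```

```text
top [0.4839 0.0485 0.0324 0.1283]
[[-0.2, -1.2], [0.4, 1.0], [0.1, 0.6], [0.1, -0.8], [-1.4, 0.2], [0.4, -0.0]]
scene [0.4803 0.0457 0.0287 0.1277]
[[1.1, -0.5], [-0.5, -1.0], [-0.3, -0.1], [0.5, -0.8], [-3.3, 0.5], [0.6, 1.7]]
both [0.4829 0.0478 0.0327 0.1281]
[[0.1, -0.8], [0.8, 1.4], [0.3, 1.0], [0.3, -0.4], [-1.2, 0.6], [0.6, 0.3], [0.7, -1.2], [-0.8, -1.7], [-0.2, -1.0], [0.4, -1.7], [-3.3, -0.2], [0.7, 0.6]]
[[ 0.413  -0.2114  0.075 ]
 [ 0.4567 -0.3843  0.075 ]
 [ 0.4159 -0.2286  0.075 ]
 [ 0.4511 -0.3679  0.075 ]] 0.1783288937079902 0.14376982911234695
vials [[ 0.55293109 -0.17700292  0.052     ]] [[ 0.55305749 -0.29197627  0.085     ]] [[0.41224373 0.29475894 0.06      ]]
```

```bash
cat >> h.py <<'E'
def toolR(yaw,tilt=0,flip=False):
    # tool z = (sin tilt,0,-cos tilt) in yawed frame, tool y across roller
    z=np.array([np.sin(tilt),0,-np.cos(tilt)]); y=np.array([np.cos(tilt),0,np.sin(tilt)])
    if flip: y=-y
    A=np.c_[np.cross(y,z),y,z]
    return R.from_euler("z",yaw)*R.from_matrix(A)
def delta(pos,Rt,o=None):
    o=o or get_obs(); Rc=R.from_rotvec(o["tool_rot"])
    d=Rc.inv().apply(np.array(pos)-o["tool_pos"])*1000; w=(Rc.inv()*Rt).as_rotvec()
    print("shift mm",d.round(1),"turn",w.round(4),"t",round(o["t"],2)); return d,w
E
python3 - <<'E'
from h import *
d,w=delta([.434,-.298,.18],toolR(.247)); print(d/22,w/8)
E
```

```text
shift mm [-517.2 -723.2   51.4] turn [-1.80e-03  7.00e-04  9.11e-01] t 0.1
[-23.50736375 -32.87280578   2.33688732] [-2.29785746e-04  8.17462365e-05  1.13877082e-01]
```

```bash
python3 -m pendant '[[[-23.5,-32.9,2.3],[0,0,0],1],[[-23.5,-32.9,2.3],[0,0,0],1],[[-23.5,-32.9,2.3],[0,0,0],1],[[-23.5,-32.9,2.3],[0,0,0],1],[[-23.5,-32.9,2.3],[0,0,0],1],[[-23.5,-32.9,2.3],[0,0,0],1],[[-23.5,-32.9,2.3],[0,0,0],1],[[-23.5,-32.9,2.3],[0,0,0],1],[[-23.5,-32.9,2.3],[0,0,0],1],[[-23.5,-32.9,2.3],[0,0,0],1],[[-23.5,-32.9,2.3],[0,0,0],1]]'
python3 -m pendant '[[[-23.5,-32.9,2.3],[0,0,0],1],[[-23.5,-32.9,2.3],[0,0,0],1],[[-23.5,-32.9,2.3],[0,0,0],1],[[-23.5,-32.9,2.3],[0,0,0],1],[[-23.5,-32.9,2.3],[0,0,0],1],[[-23.5,-32.9,2.3],[0,0,0],1],[[-23.5,-32.9,2.3],[0,0,0],1],[[-23.5,-32.9,2.3],[0,0,0],1],[[-23.5,-32.9,2.3],[0,0,0],1],[[-23.5,-32.9,2.3],[0,0,0],1],[[-23.5,-32.9,2.3],[0,0,0],1]]'
python3 -m pendant '[[[0,0,0],[0,0,0.114],1],[[0,0,0],[0,0,0.114],1],[[0,0,0],[0,0,0.114],1],[[0,0,0],[0,0,0.114],1],[[0,0,0],[0,0,0.114],1],[[0,0,0],[0,0,0.114],1],[[0,0,0],[0,0,0.114],1],[[0,0,0],[0,0,0.114],1],[[0,0,0],[0,0,0],1],[[0,0,0],[0,0,0],1]]'
python3 - <<'E'
from h import *
d,w=delta([.434,-.298,.18],toolR(.247))
m=optics.camera_model("wrist");im=optics.get_image("wrist");cv2.imwrite("pics/w1.png",im[:,:,::-1])
print(get_obs()["q"],m["cam_to_world"].round(3).tolist())
print(proj("wrist",[[.413,-.2114,.075],[.4567,-.3843,.075],[.434,-.298,.075]],m))
E
```

```text
t: 1.02
tool_pos: [0.3419, 0.1356, 0.2056]
tool_rot: [0.642, 3.075, 0.0]
contact_force: [1.4, -0.1, -0.6]
opening: 0.0854
grip_force: 0.0
t: 1.93
tool_pos: [0.4336, -0.2999, 0.18]
tool_rot: [-0.645, -3.074, -0.001]
contact_force: [0.2, 0.1, 0.6]
opening: 0.0855
grip_force: 0.0
t: 2.77
tool_pos: [0.4337, -0.2977, 0.1803]
tool_rot: [-1.928, -2.479, -0.0]
contact_force: [-0.7, 0.5, -0.8]
opening: 0.0856
grip_force: 0.0
shift mm [-0.3  0.2  0.3] turn [-0.0004 -0.0006  0.0019] t 2.77
[-7.43040464e-01 -1.48482970e-01  1.89328771e+00  1.22213553e-05
  1.39738145e+00 -9.91765632e-01] [[0.969, -0.235, -0.072, 0.415], [0.246, 0.927, 0.283, -0.226], [0.0, -0.292, 0.956, 0.324], [0.0, 0.0, 0.0, 1.0]]
[[320.30216762  94.46969857]
 [319.72784032 290.23559947]
 [319.01209116 202.02891797]]
```

View pics/w1.png

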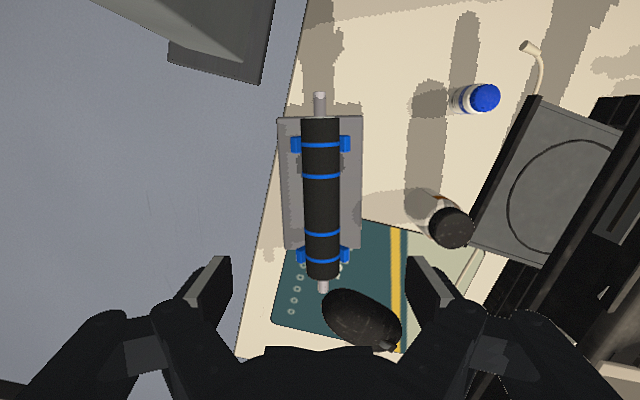

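The wrist view shows the roller tips at about (320,92) and (323,293), within about 3 px of the prediction. I'll refine with that.

Run:
```python
from h import *
e=back("wrist",[[320,92.5],[323,293],[320.5,118],[323.3,279]],.075); print(e.round(4),np.linalg.norm(e[0]-e[1]),np.linalg.norm(e[2]-e[3]))
c=(e[0]+e[1])/2; v=e[0]-e[1]; yaw=np.arctan2(-v[0],v[1]); print(c,yaw)
c[2]=.056
delta(c,toolR(yaw))
```

```text
[[ 0.4125 -0.2101  0.075 ]
 [ 0.4606 -0.3866  0.075 ]
 [ 0.4177 -0.2288  0.075 ]
 [ 0.457  -0.3716  0.075 ]] 0.18301425014366354 0.14805021183899728
[ 0.43654719 -0.29835825  0.075     ] 0.26616556887954296
shift mm [ -1.3   2.6 124.4] turn [-0.0003 -0.0005 -0.0174] t 2.82
```

```bash
python3 -m pendant '[[[-1.3,2.5,20],[0,0,-0.017],1],[[0,0,30],[0,0,0],1],[[0,0,30],[0,0,0],1],[[0,0,24],[0,0,0],1],[[0,0,15],[0,0,0],1],[[0,0,5],[0,0,0],1],[[0,0,0],[0,0,0],1],[[0,0,0],[0,0,0],1]]'
python3 -m pendant '[[[0,0,0],[0,0,0],0],[[0,0,0],[0,0,0],0],[[0,0,0],[0,0,0],0],[[0,0,0],[0,0,0],0],[[0,0,0],[0,0,0],0],[[0,0,0],[0,0,0],0],[[0,0,0],[0,0,0],0],[[0,0,0],[0,0,0],0],[[0,0,0],[0,0,0],0],[[0,0,0],[0,0,0],0]]' 90
```

```text
t: 3.48
tool_pos: [0.4371, -0.2989, 0.0574]
tool_rot: [1.909, 2.494, -0.0]
contact_force: [0.9, -0.2, -1.3]
opening: 0.0854
grip_force: 0.0
t: 4.32
tool_pos: [0.4369, -0.2992, 0.0579]
tool_rot: [1.91, 2.493, -0.001]
contact_force: [-2.9, -0.4, 5.1]
opening: 0.0295
grip_force: 88.4
```

```bash
python3 -m pendant '[[[0,0,-10],[0,0,0],0],[[0,0,-20],[0,0,0],0],[[0,0,-30],[0,0,0],0],[[0,0,-35],[0,0,0],0],[[0,0,-35],[0,0,0],0],[[0,0,-35],[0,0,0],0],[[0,0,-35],[0,0,0],0],[[0,0,-15],[0,0,0],0],[[0,0,0],[0,0,0],0],[[0,0,0],[0,0,0],0]]'
python3 - <<'E'
from h import *
o=get_obs();print(o["contact_force"],o["wrist_torque"],o["tool_pos"])
m=optics.camera_model("wrist");im=optics.get_image("wrist");cv2.imwrite("pics/w2.png",im[:,:,::-1])
Rt=R.from_rotvec(o["tool_rot"])
for s in(12,19,25): print(s,proj("wrist",o["tool_pos"]-Rt.as_matrix()[:,2]*s/1000+Rt.as_matrix()[:,0][None]*np.array([[-.09],[.09]]),m))
E
```

```text
t: 5.15
tool_pos: [0.4368, -0.2985, 0.2722]
tool_rot: [1.91, 2.493, 0.0]
contact_force: [0.3, 0.2, -2.8]
opening: 0.0294
grip_force: 89.1
[ 0.28137737  0.18096652 -2.81403704] [ 0.0244434  -0.06046064  0.03151482] [ 0.43680366 -0.29853635  0.27217911]
12 [[319.2357698  402.87299549]
 [319.56887576  73.12726398]]
19 [[319.28694624 414.18631703]
 [319.66451275  70.75082731]]
25 [[319.33403075 424.59669808]
 [319.75581252  68.48239323]]
```

View pics/w2.png

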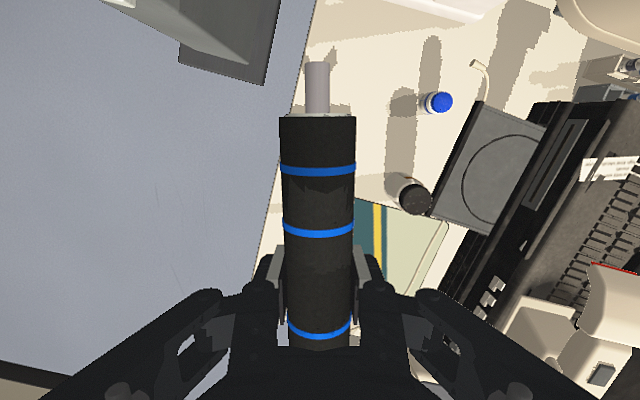

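The roller is held: far journal tip at (317,62), about 2 mm off along the tool x axis and with little yaw. Now I'll work out the move to the pre-insertion pose.

```bash
cat >> h.py <<'E'
MX=np.array([.4829,.0478,0]); YAW=.032; DX=.0015; S=.0175; TH=np.radians(35)
def slotpose(up,mx=None,yaw=None,fwd=0,lat=0):
    mx=MX if mx is None else mx; yaw=YAW if yaw is None else yaw
    Rt=toolR(yaw,TH); Rm=R.from_euler("z",yaw)
    c=mx+Rm.apply([-np.sin(TH)*up-np.cos(TH)*fwd,lat,.1+np.cos(TH)*up-np.sin(TH)*fwd])
    A=Rt.as_matrix(); return c+A[:,2]*S-A[:,0]*DX, Rt
E
python3 - <<'E'
from h import *
p,Rt=slotpose(.115); print(p)
d,w=delta(p,Rt)
o=get_obs(); d1,w1=delta([p[0]-.01,p[1],.272],toolR(YAW)); print(d1/9,w1/2)
E
```

```text
[0.42705292 0.04451151 0.17986732]
shift mm [332.9  80.4  90.8] turn [-0.6094 -0.0723  0.2233] t 5.2
shift mm [335.7  70.6  -1.3] turn [-0.0013 -0.0018  0.231 ] t 5.2
[37.30126975  7.84720592 -0.14597144] [-0.00064366 -0.00089131  0.11552296]
```

```bash
python3 -m pendant '[[[20,4,0],[0,0,0],0],[[37.3,7.8,0],[0,0,0],0],[[37.3,7.8,0],[0,0,0],0],[[37.3,7.8,0],[0,0,0],0],[[37.3,7.8,0],[0,0,0],0],[[37.3,7.8,0],[0,0,0],0],[[37.3,7.8,0],[0,0,0],0],[[37.3,7.8,0],[0,0,0],0],[[37.3,7.8,0],[0,0,0],0],[[17,4,0],[0,0,0],0]]'
python3 -m pendant '[[[0,0,0],[0,0,0.115],0],[[0,0,0],[0,0,0.116],0],[[0,0,0],[-0.1,0,0],0],[[0,0,0],[-0.1,0,0],0],[[0,0,0],[-0.1,0,0],0],[[0,0,0],[-0.1,0,0],0],[[0,0,0],[-0.1,0,0],0],[[0,0,0],[-0.11,0,0],0],[[0,0,0],[0,0,0],0],[[0,0,0],[0,0,0],0]]'
python3 - <<'E'
from h import *
p,Rt=slotpose(.115); delta(p,Rt); print(get_obs()["q"])
E
```

```text
t: 6.03
tool_pos: [0.4154, 0.0471, 0.2684]
tool_rot: [-1.903, -2.492, 0.002]
contact_force: [0.0, -1.0, -2.3]
opening: 0.0295
grip_force: 89.2
t: 6.87
tool_pos: [0.4207, 0.0443, 0.2667]
tool_rot: [1.855, 1.913, 0.591]
contact_force: [-1.1, -0.6, -1.3]
opening: 0.0293
grip_force: 90.5
shift mm [ -0.1 -43.7  75.3] turn [-0.0128 -0.0003 -0.001 ] t 6.87
[-0.13465703 -1.00830324  2.37114052  0.10118593  1.18899327 -0.17498855]
```

```bash
python3 -m pendant '[[[0,-10,20],[0,0,0],0],[[0,-15,25],[0,0,0],0],[[0,-12,20],[0,0,0],0],[[0,-6.7,10.3],[0,0,0],0],[[0,0,0],[-0.0128,0,0],0],[[0,0,0],[0,0,0],0],[[0,0,0],[0,0,0],0]]'
python3 - <<'E'
from h import *
p,Rt=slotpose(.115); delta(p,Rt); print(get_obs()["q"])
m=optics.camera_model("wrist");im=optics.get_image("wrist");cv2.imwrite("pics/w3.png",im[:,:,::-1])
for n in("top","scene"): cv2.imwrite(f"pics/{n}3.png",optics.get_image(n)[:,:,::-1])
Rm=R.from_euler("z",YAW)
P=lambda l:proj("wrist",MX+Rm.apply(np.array(l)/1000.),m).round(1).tolist()
print("base front",P([[-65,131,36],[-65,-131,36]]),"lip",P([[2,128,218],[2,-128,218],[2,0,244]]))
print("roller tips",P([[-66,90,194.2],[-66,-90,194.2]]),"slotmouth low",P([[-24.7,80,135.2],[-24.7,-80,135.2]]), "seat", P([[0,80,100]]))
E
```

```text
t: 7.45
tool_pos: [0.43, 0.0444, 0.1877]
tool_rot: [1.838, 1.898, 0.61]
contact_force: [-0.3, 0.5, -0.7]
opening: 0.0299
grip_force: 90.6
shift mm [ 0.2 -7.   4.6] turn [0.0123 0.0009 0.0003] t 7.45
[-0.13189005 -0.98372627  2.49541675  0.1112664   1.01583074 -0.19258734]
base front [[193.1, 36.5], [223.8, 316.8]] lip [[458.4, -17.5], [406.9, 415.1], [473.4, 266.1]]
roller tips [[300.4, 68.1], [305.9, 401.8]] slotmouth low [[305.6, 101.1], [308.0, 310.2]] seat [[307.2, 103.3]]
```

View pics/w3.png

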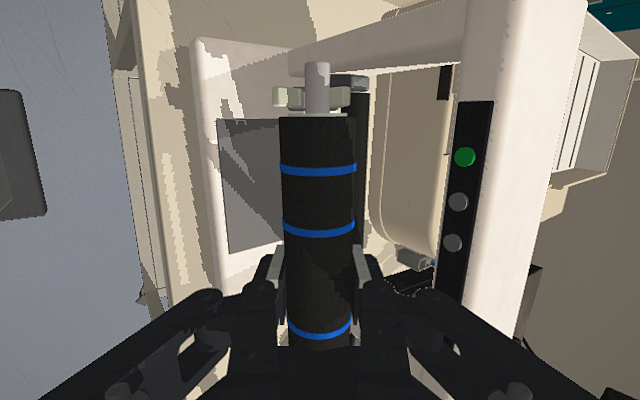

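The wrist view shows the far plate's horns near (285,97) and (345,85), straddling the journal at x≈317. The base front edge runs (196,45) to (215,285). I'll measure the long edges and compare them with the model.

Run:
```python
from h import *
im=cv2.imread("pics/w3.png").astype(float).mean(2); g=cv2.GaussianBlur(im,(3,3),0.8)
def pk(r,a,b):
    d=np.diff(g[r-1:r+2].mean(0)); return [(i+.5,round(d[i])) for i in range(a,b) if abs(d[i])>6 and abs(d[i])>=abs(d[i-1]) and abs(d[i])>=abs(d[i+1])]
for r in(60,90,130,170,210,250,280): print(r,pk(r,180,240),pk(r,425,480))
m=optics.camera_model("wrist")
Rm=R.from_euler("z",YAW)
for nm,x,z in(("base",-65,36),("base bottom",-65,0),("lip",2,218),("liptop",2,244)):
    q=proj("wrist",MX+Rm.apply(np.array([[x,y,z] for y in np.linspace(-131,131,60)])/1000.),m); q=q[np.argsort(q[:,1])]
    print(nm,[round(float(np.interp(r,q[:,1],q[:,0])),1) for r in(60,90,130,170,210,250,280)])
b=cv2.imread("pics/w3.png")[20:170,180:380]; cv2.imwrite("pics/w3c.png",cv2.resize(b,None,fx=4,fy=4,interpolation=cv2.INTER_CUBIC))
```

```text
60 [(189.5, 10), (197.5, 16), (227.5, -29)] [(458.5, 8), (460.5, -7)]
90 [(192.5, 8), (200.5, 15), (236.5, -39)] [(437.5, -42), (449.5, 60), (451.5, -28)]
130 [(184.5, -23), (197.5, 8), (204.5, 15), (215.5, -63), (218.5, 7), (228.5, -23)] [(444.5, 19), (448.5, -45), (454.5, -46)]
170 [(189.5, -36), (201.5, 7), (209.5, 20), (216.5, -30), (219.5, -41)] [(439.5, 18), (446.5, -41), (448.5, -42)]
210 [(194.5, -35), (206.5, 8), (213.5, 20), (223.5, -71)] [(433.5, 19), (441.5, -38), (443.5, -41), (452.5, 8), (464.5, -11), (476.5, 51)]
250 [(182.5, -11), (200.5, -36), (211.5, 8), (217.5, 22), (227.5, -64), (230.5, 10)] [(431.5, 13), (436.5, -32), (438.5, -40), (446.5, 11), (459.5, -17), (469.5, 43), (473.5, 10), (479.5, 8)]
280 [(180.5, 12), (187.5, -9), (207.5, -32), (215.5, 6), (221.5, 16), (226.5, 6)] [(431.5, 44), (434.5, -45), (464.5, 47), (474.5, 9)]
base [195.5, 198.6, 202.9, 207.2, 211.6, 216.1, 219.5]
base bottom [184.5, 187.9, 192.5, 197.3, 202.1, 206.9, 210.7]
lip [449.8, 446.4, 441.8, 437.2, 432.4, 427.6, 423.9]
liptop [508.0, 503.1, 496.6, 489.9, 483.1, 476.1, 470.8]
```

View pics/w3c.png

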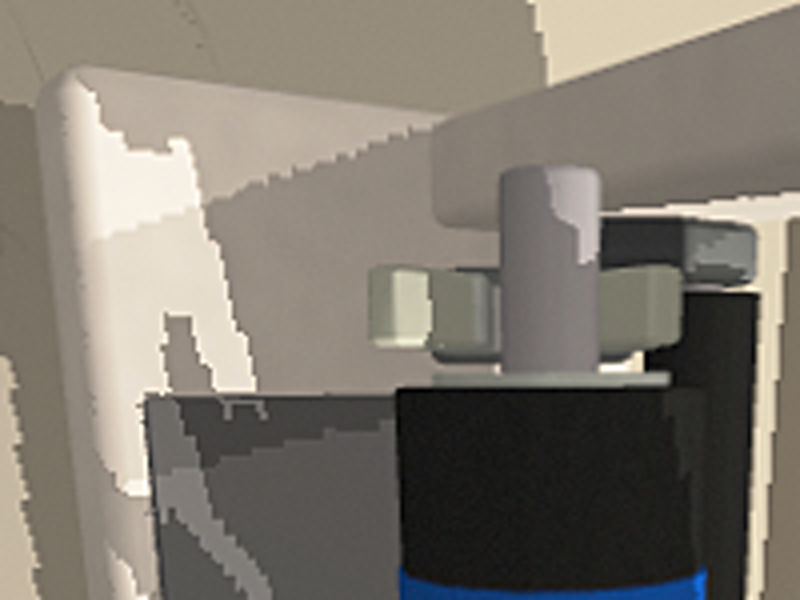

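The base edge and lip match the model within about 2 px, so the mixer pose is good. The horn top spans rows 86 to 106, the journal tip is at row 61.5 and the body end at row 116.5. Next I'll solve for the roller's axial offset and the plate height.

Run:
```python
from h import *
m=optics.camera_model("wrist"); o=get_obs(); A=R.from_rotvec(o["tool_rot"]).as_matrix(); cam=m["cam_to_world"][:3,3]
def circ(x,r,s,n=72):
    a=np.linspace(0,2*np.pi,n); return o["tool_pos"]-A[:,2]*s+A[:,0]*x+r*(np.cos(a)[:,None]*A[:,1]+np.sin(a)[:,None]*A[:,2])
for s in(.014,.0175,.021):
  for dx in(0,.002,.004):
    tip=proj("wrist",circ(.09+dx,.005,s),m); be=proj("wrist",circ(.07+dx,.016,s),m)
    print(s,dx,"tip top",tip[:,1].min().round(1),"body rows",be[:,1].min().round(1),be[:,1].max().round(1),"tip x",tip[:,0].min().round(1),tip[:,0].max().round(1),"body x",be[:,0].min().round(1),be[:,0].max().round(1))
Rm=R.from_euler("z",YAW); c,s_=np.cos(TH),np.sin(TH)
for k in(0,4,8,12):
  u=43+k
  for f in(8,16,-8):
    print(k,f,proj("wrist",MX+Rm.apply(np.array([[-s_*u-c*f,y,100+c*u-s_*f] for y in(74,80,86)])/1000.),m).round(1).tolist())
```

```text
0.014 0 tip top 70.4 body rows 122.1 124.3 tip x 304.7 329.4 body x 279.2 355.0
0.014 0.002 tip top 64.9 body rows 117.7 118.8 tip x 304.7 329.4 body x 279.0 355.2
0.014 0.004 tip top 59.3 body rows 113.1 113.3 tip x 304.6 329.5 body x 278.8 355.4
0.0175 0 tip top 69.1 body rows 122.3 124.6 tip x 304.4 329.7 body x 278.1 356.0
0.0175 0.002 tip top 63.4 body rows 117.8 118.9 tip x 304.3 329.8 body x 277.9 356.2
0.0175 0.004 tip top 57.6 body rows 113.1 113.3 tip x 304.2 329.8 body x 277.7 356.4
0.021 0 tip top 67.8 body rows 122.5 125.0 tip x 304.0 330.1 body x 277.0 357.1
0.021 0.002 tip top 61.8 body rows 117.9 119.1 tip x 303.9 330.1 body x 276.8 357.3
0.021 0.004 tip top 55.8 body rows 113.1 113.3 tip x 303.8 330.2 body x 276.6 357.5
0 8 [[293.5, 110.7], [293.3, 101.1], [293.0, 91.3]]
0 16 [[281.3, 110.7], [281.0, 101.1], [280.6, 91.3]]
0 -8 [[317.9, 110.7], [317.9, 101.1], [317.9, 91.3]]
4 8 [[293.1, 110.6], [292.8, 100.8], [292.6, 90.8]]
4 16 [[280.6, 110.7], [280.3, 100.8], [279.9, 90.8]]
4 -8 [[317.9, 110.6], [317.9, 100.8], [317.9, 90.8]]
8 8 [[292.6, 110.6], [292.4, 100.5], [292.2, 90.3]]
8 16 [[279.9, 110.6], [279.6, 100.6], [279.2, 90.3]]
8 -8 [[318.0, 110.6], [318.0, 100.5], [318.0, 90.3]]
12 8 [[292.2, 110.5], [291.9, 100.3], [291.7, 89.8]]
12 16 [[279.2, 110.5], [278.8, 100.3], [278.5, 89.8]]
12 -8 [[318.1, 110.5], [318.1, 100.3], [318.1, 89.8]]
```

```bash
sed -i 's/DX=.0015; S=.0175/DX=.0026; S=.0155/; s/\.4829,\.0478/.4829,.0489/' h.py
cat > f.py <<'E'
from h import *
import sys
o=get_obs(); A=R.from_rotvec(o["tool_rot"]).as_matrix()
f=A.T@o["contact_force"]; t=A.T@o["wrist_torque"]
up=float(sys.argv[1])/1000; p,Rt=slotpose(up,fwd=-.0015); d,w=delta(p,Rt,o)
print("up now",round(up*1000+d[2],2),"F tool",f.round(1),"T",t.round(2),"grip",round(o["grip_force"]),"open",round(o["opening"],4),"q",o["q"][:3].round(3))
E
python3 f.py 85
```

```text
shift mm [ 0.3 -5.9 32.7] turn [0.0124 0.0009 0.0003] t 7.6
up now 117.67 F tool [-0.6 -0.8  1.8] T [ 0.5  -0.05 -0.02] grip 91 open 0.0295 q [-0.132 -0.984  2.495]
```

```bash
python3 -m pendant '[[[0,-3,8],[0.0124,0,0],0],[[0.3,-2.9,10],[0,0,0],0],[[0,0,10],[0,0,0],0],[[0,0,4.7],[0,0,0],0],[[0,0,0],[0,0,0],0],[[0,0,0],[0,0,0],0]]'; python3 f.py 60
```

```text
t: 8.1
tool_pos: [0.4434, 0.0452, 0.1556]
tool_rot: [1.848, 1.907, 0.598]
contact_force: [0.4, -0.5, -2.0]
opening: 0.0298
grip_force: 90.6
shift mm [-0.2  2.2 23.7] turn [-0.0032  0.0004  0.0001] t 8.1
up now 83.75 F tool [-0.5 -0.8  1.8] T [ 0.43 -0.02  0.01] grip 91 open 0.0298 q [-0.121 -0.876  2.496]
```

```bash
python3 -m pendant '[[[-0.2,2.2,4],[-0.003,0,0],0],[[0,0,5],[0,0,0],0],[[0,0,5],[0,0,0],0],[[0,0,0],[0,0,0],0],[[0,0,0],[0,0,0],0],[[0,0,0],[0,0,0],0]]'; python3 f.py 60
python3 - <<'E'
from h import *
im=optics.get_image("wrist");b=im[40:190,200:400,::-1]; a=optics.get_image("scene")[150:280,220:380,::-1]
z=np.zeros((300*2-0,800,3),np.uint8); 
x=cv2.resize(b,(400,300),interpolation=cv2.INTER_CUBIC); y=cv2.resize(a,(400,325),interpolation=cv2.INTER_CUBIC)
z[:300,:400]=x; z[:325,400:]=y; cv2.imwrite("pics/c5.png",z[:330])
E
```

```text
t: 8.6
tool_pos: [0.4529, 0.0453, 0.1446]
tool_rot: [1.846, 1.906, 0.6]
contact_force: [0.8, -0.5, -1.5]
opening: 0.0296
grip_force: 90.6
shift mm [0.  0.5 9.3] turn [-0.0008  0.0004 -0.    ] t 8.6
up now 69.27 F tool [-0.5 -0.2  1.7] T [ 0.45 -0.06 -0.08] grip 91 open 0.0296 q [-0.117 -0.818  2.488]
```

View pics/c5.png

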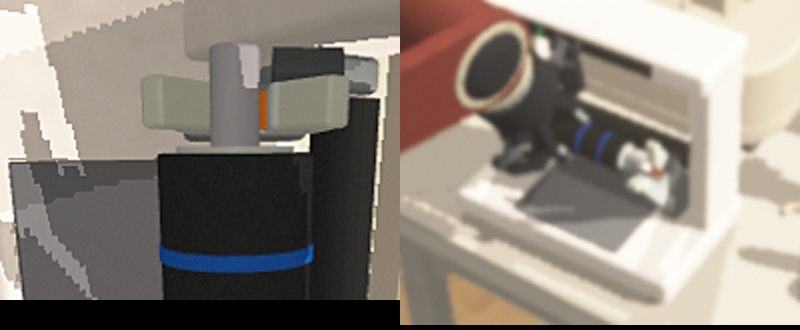

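The journal (210–260 px) sits between the horns (142–210 and 268–348), a touch to the front, with the orange catch visible behind it. I'll descend gently and watch the lateral force.

```bash
python3 -m pendant '[[[0,1,4],[0,0,0],0],[[0,0,5],[0,0,0],0],[[0,0,5],[0,0,0],0],[[0,0,4],[0,0,0],0],[[0,0,0],[0,0,0],0],[[0,0,0],[0,0,0],0]]'; python3 f.py 45
python3 -m pendant '[[[0,0,3],[0,0,0],0],[[0,0,3],[0,0,0],0],[[0,0,2],[0,0,0],0],[[0,0,0],[0,0,0],0]]'; python3 f.py 40
```

```text
t: 9.2
tool_pos: [0.4639, 0.0457, 0.1298]
tool_rot: [1.847, 1.907, 0.599]
contact_force: [0.7, -0.2, -1.9]
opening: 0.03
grip_force: 90.6
shift mm [-0.1  0.1  5.8] turn [-0.0021  0.0002 -0.0001] t 9.2
up now 50.84 F tool [-0.2 -0.5  2. ] T [ 0.48 -0.01  0.03] grip 91 open 0.03 q [-0.111 -0.744  2.477]
t: 9.53
tool_pos: [0.4686, 0.0459, 0.1234]
tool_rot: [1.846, 1.906, 0.599]
contact_force: [-0.4, -0.8, -2.6]
opening: 0.0298
grip_force: 90.6
shift mm [-0.  -0.1  3. ] turn [-0.0014  0.0003  0.    ] t 9.53
up now 42.96 F tool [-0.8 -1.8  1.9] T [0.49 0.01 0.03] grip 91 open 0.0298 q [-0.109 -0.713  2.472]
```

```bash
python3 -m pendant '[[[0,0,2],[0,0,0],0],[[0,0,2],[0,0,0],0],[[0,0,2],[0,0,0],0],[[0,0,0],[0,0,0],0]]'; python3 f.py 35
```

```text
t: 9.87
tool_pos: [0.472, 0.046, 0.1186]
tool_rot: [1.846, 1.906, 0.599]
contact_force: [0.3, 0.2, -1.9]
opening: 0.0296
grip_force: 90.6
shift mm [-0.  -0.2  2. ] turn [-0.0012  0.0003 -0.0001] t 9.87
up now 37.03 F tool [ 0.1 -0.9  1.8] T [ 0.44 -0.04 -0.06] grip 91 open 0.0296 q [-0.108 -0.689  2.468]
```

No contact yet, so I'll continue.

```bash
python3 -m pendant '[[[0,0,2],[0,0,0],0],[[0,0,2],[0,0,0],0],[[0,0,2],[0,0,0],0],[[0,0,0],[0,0,0],0]]'; python3 f.py 30
```

```text
t: 10.2
tool_pos: [0.4755, 0.0461, 0.1137]
tool_rot: [1.846, 1.906, 0.599]
contact_force: [1.1, 0.4, -1.7]
opening: 0.0295
grip_force: 90.6
shift mm [-0.  -0.2  1. ] turn [-0.0013  0.0003 -0.    ] t 10.2
up now 31.0 F tool [ 0.4 -0.   2. ] T [ 0.41 -0.04 -0.02] grip 91 open 0.0295 q [-0.106 -0.665  2.463]
```

```bash
python3 -m pendant '[[[0,0,2],[0,0,0],0],[[0,0,2],[0,0,0],0],[[0,0,1],[0,0,0],0],[[0,0,0],[0,0,0],0]]'; python3 f.py 25
```

```text
t: 10.53
tool_pos: [0.4784, 0.0461, 0.1097]
tool_rot: [1.846, 1.906, 0.6]
contact_force: [-0.4, -0.4, -1.7]
opening: 0.0298
grip_force: 90.6
shift mm [ 0.  -0.3  1.1] turn [-0.0011  0.0004 -0.    ] t 10.53
up now 26.1 F tool [-0.4 -1.3  1.2] T [ 0.45 -0.04 -0.01] grip 91 open 0.0298 q [-0.105 -0.646  2.46 ]
```

```bash
python3 -m pendant '[[[0,0,1],[0,0,0],0],[[0,0,1],[0,0,0],0],[[0,0,1],[0,0,0],0],[[0,0,0],[0,0,0],0]]'; python3 f.py 22
```

```text
t: 10.87
tool_pos: [0.4801, 0.0462, 0.1074]
tool_rot: [1.846, 1.906, 0.6]
contact_force: [0.1, -0.7, -1.8]
opening: 0.0296
grip_force: 90.6
shift mm [ 0.  -0.4  1.2] turn [-0.0008  0.0004 -0.    ] t 10.87
up now 23.21 F tool [-0.7 -1.   1.5] T [ 0.44  0.01 -0.03] grip 91 open 0.0296 q [-0.104 -0.634  2.457]
```

```bash
python3 -m pendant '[[[0,0,1],[0,0,0],0],[[0,0,1],[0,0,0],0],[[0,0,1],[0,0,0],0],[[0,0,0],[0,0,0],0]]'; python3 f.py 19
```

```text
t: 11.2
tool_pos: [0.4819, 0.0463, 0.105]
tool_rot: [1.846, 1.906, 0.6]
contact_force: [-0.2, -0.1, -2.1]
opening: 0.0294
grip_force: 90.6
shift mm [-0.  -0.4  1.2] turn [-0.0008  0.0003  0.    ] t 11.2
up now 20.21 F tool [-0.1 -1.3  1.6] T [ 0.43  0.02 -0.01] grip 91 open 0.0294 q [-0.103 -0.622  2.455]
```

```bash
python3 -m pendant '[[[0,0,1],[0,0,0],0],[[0,0,1],[0,0,0],0],[[0,0,0],[0,0,0],0]]'; python3 f.py 17
```

```text
t: 11.45
tool_pos: [0.483, 0.0463, 0.1033]
tool_rot: [1.846, 1.906, 0.6]
contact_force: [0.6, -0.5, -2.0]
opening: 0.0298
grip_force: 90.6
shift mm [ 0.  -0.4  1.2] turn [-0.0008  0.0004  0.    ] t 11.45
up now 18.21 F tool [-0.5 -0.6  2. ] T [ 0.43 -0.01  0.01] grip 91 open 0.0298 q [-0.103 -0.614  2.453]
```

```bash
python3 -m pendant '[[[0,0,1],[0,0,0],0],[[0,0,1],[0,0,0],0],[[0,0,0],[0,0,0],0]]'; python3 f.py 15
```

```text
t: 11.7
tool_pos: [0.4841, 0.0463, 0.1017]
tool_rot: [1.846, 1.906, 0.6]
contact_force: [0.2, -0.1, -2.0]
opening: 0.0296
grip_force: 90.6
shift mm [ 0.  -0.4  1.2] turn [-0.0008  0.0004 -0.0001] t 11.7
up now 16.21 F tool [-0.1 -1.   1.8] T [0.41 0.03 0.02] grip 91 open 0.0296 q [-0.102 -0.606  2.452]
```

```bash
python3 -m pendant '[[[0,0,1],[0,0,0],0],[[0,0,1],[0,0,0],0],[[0,0,0],[0,0,0],0]]'; python3 f.py 13
```

```text
t: 11.95
tool_pos: [0.4851, 0.0464, 0.0998]
tool_rot: [1.847, 1.906, 0.599]
contact_force: [-1.4, -0.0, -1.7]
opening: 0.03
grip_force: 90.8
shift mm [ 0.  -0.1  1.2] turn [-0.0014  0.0003 -0.0004] t 11.95
up now 14.16 F tool [ 0.  -2.1  0.6] T [ 0.6 -0.1  0. ] grip 91 open 0.03 q [-0.102 -0.598  2.45 ]
```

```bash
python3 -m pendant '[[[0,0,1],[0,0,0],0],[[0,0,1],[0,0,0],0],[[0,0,0],[0,0,0],0]]'; python3 f.py 11
```

```text
t: 12.2
tool_pos: [0.4858, 0.0464, 0.0982]
tool_rot: [1.848, 1.907, 0.598]
contact_force: [-9.6, -1.9, 4.2]
opening: 0.0294
grip_force: 92.0
shift mm [-0.   0.2  1.4] turn [-0.0032  0.0001 -0.0005] t 12.2
up now 12.42 F tool [-1.6 -5.6 -8.9] T [ 1.22 -0.1   0.24] grip 92 open 0.0294 q [-0.102 -0.591  2.448]
```

The catches met at up≈14.5, so the floor should be near up≈2.

```bash
python3 -m pendant '[[[0,0,1],[0,0,0],0],[[0,0,1],[0,0,0],0],[[0,0,0],[0,0,0],0]]'; python3 f.py 9
```

```text
t: 12.45
tool_pos: [0.4869, 0.0464, 0.0965]
tool_rot: [1.848, 1.907, 0.598]
contact_force: [-10.4, -2.4, 4.3]
opening: 0.0298
grip_force: 92.1
shift mm [0.  0.3 1.4] turn [-0.0032  0.0001 -0.0006] t 12.45
up now 10.42 F tool [-2.1 -6.2 -9.5] T [1.2  0.06 0.26] grip 92 open 0.0298 q [-0.101 -0.583  2.447]
```

```bash
python3 -m pendant '[[[0,0,1],[0,0,0],0],[[0,0,1],[0,0,0],0],[[0,0,0],[0,0,0],0]]'; python3 f.py 7
```

```text
t: 12.7
tool_pos: [0.4881, 0.0465, 0.0948]
tool_rot: [1.848, 1.907, 0.599]
contact_force: [-7.3, -2.2, 2.4]
opening: 0.0297
grip_force: 91.8
shift mm [-0.   0.3  1.3] turn [-0.0029  0.     -0.0007] t 12.7
up now 8.31 F tool [-2.  -4.7 -6.2] T [1.06 0.19 0.23] grip 92 open 0.0297 q [-0.101 -0.574  2.445]
```

```bash
python3 -m pendant '[[[0,0,1],[0,0,0],0],[[0,0,0],[0,0,0],0]]'; python3 f.py 6
```

```text
t: 12.87
tool_pos: [0.4887, 0.0466, 0.0939]
tool_rot: [1.848, 1.907, 0.599]
contact_force: [-5.9, -1.6, 1.1]
opening: 0.0293
grip_force: 91.7
shift mm [-0.1  0.3  1.2] turn [-0.0028 -0.0002 -0.0008] t 12.87
up now 7.25 F tool [-1.5 -4.2 -4.3] T [0.99 0.41 0.2 ] grip 92 open 0.0293 q [-0.1   -0.57   2.444]
```

```bash
python3 -m pendant '[[[0,0,1],[0,0,0],0],[[0,0,0],[0,0,0],0]]'; python3 f.py 5
```

```text
t: 13.03
tool_pos: [0.4893, 0.0467, 0.0931]
tool_rot: [1.848, 1.907, 0.599]
contact_force: [-3.6, -0.9, 0.2]
opening: 0.0295
grip_force: 91.4
shift mm [-0.2  0.3  1.2] turn [-0.0025 -0.0004 -0.001 ] t 13.03
up now 6.19 F tool [-0.7 -2.9 -2.2] T [0.86 0.53 0.18] grip 91 open 0.0295 q [-0.1   -0.566  2.444]
```

```bash
python3 -m pendant '[[[0,0,1],[0,0,0],0],[[0,0,0],[0,0,0],0]]'; python3 f.py 4
```

```text
t: 13.2
tool_pos: [0.4899, 0.0468, 0.0922]
tool_rot: [1.848, 1.907, 0.6]
contact_force: [-3.6, -1.1, -0.2]
opening: 0.0298
grip_force: 91.2
shift mm [-0.2  0.3  1.2] turn [-0.0025 -0.0004 -0.001 ] t 13.2
up now 5.16 F tool [-0.9 -3.1 -1.9] T [0.87 0.47 0.19] grip 91 open 0.0298 q [-0.1   -0.562  2.443]
```

```bash
python3 -m pendant '[[[0,0,1],[0,0,0],0],[[0,0,0],[0,0,0],0]]'; python3 f.py 3
```

```text
t: 13.37
tool_pos: [0.4905, 0.0468, 0.0914]
tool_rot: [1.848, 1.906, 0.6]
contact_force: [-2.7, 0.0, -2.7]
opening: 0.0295
grip_force: 91.0
shift mm [-0.2  0.3  1.1] turn [-0.0021 -0.0004 -0.0009] t 13.37
up now 4.11 F tool [ 0.1 -3.8  0.7] T [0.8  0.37 0.25] grip 91 open 0.0295 q [-0.099 -0.558  2.442]
```

```bash
python3 -m pendant '[[[0,0,1],[0,0,0],0],[[0,0,0],[0,0,0],0]]'; python3 f.py 2
```

```text
t: 13.53
tool_pos: [0.4911, 0.0468, 0.0905]
tool_rot: [1.848, 1.906, 0.6]
contact_force: [-1.3, 0.7, -3.6]
opening: 0.0298
grip_force: 90.8
shift mm [-0.2  0.3  1. ] turn [-0.0019 -0.0002 -0.0007] t 13.53
up now 3.02 F tool [ 0.7 -3.1  2.2] T [0.77 0.34 0.26] grip 91 open 0.0298 q [-0.099 -0.553  2.441]
```

```bash
python3 -m pendant '[[[0,0,0.7],[0,0,0],0],[[0,0,0],[0,0,0],0]]'; python3 f.py 2
```

```text
t: 13.7
tool_pos: [0.4915, 0.0468, 0.0899]
tool_rot: [1.847, 1.906, 0.6]
contact_force: [-2.1, 2.1, -3.0]
opening: 0.0296
grip_force: 90.9
shift mm [-0.2  0.3  0.3] turn [-0.0018 -0.0001 -0.0005] t 13.7
up now 2.33 F tool [ 2.2 -3.4  1.3] T [0.81 0.26 0.23] grip 91 open 0.0296 q [-0.099 -0.551  2.441]
```

```bash
python3 -m pendant '[[[0,0,0.7],[0,0,0],0],[[0,0,0],[0,0,0],0]]'; python3 f.py 1
```

```text
t: 13.87
tool_pos: [0.4917, 0.0468, 0.0898]
tool_rot: [1.848, 1.908, 0.598]
contact_force: [-14.3, 0.8, 5.8]
opening: 0.0299
grip_force: 92.6
shift mm [-0.2  0.3  1.1] turn [-0.0034 -0.0002  0.0002] t 13.87
up now 2.13 F tool [  1.3  -8.4 -12.9] T [1.59 0.16 0.28] grip 93 open 0.0299 q [-0.099 -0.549  2.439]
```

The floor is reached at up≈2.1, 12.4 mm past catch contact, with balanced torque and about 15 N. I'll release and back out along the slot.

```bash
python3 -m pendant '[[[0,0,0],[0,0,0],0.7],[[0,0,0],[0,0,0],0.7],[[0,0,0],[0,0,0],0.7],[[0,0,0],[0,0,0],0.7],[[0,0,0],[0,0,0],0.7],[[0,0,0],[0,0,0],0.7]]'; python3 f.py 2
python3 -m pendant '[[[0,0,-5],[0,0,0],0.7],[[0,0,-10],[0,0,0],0.7],[[0,0,-20],[0,0,0],0.7],[[0,0,-25],[0,0,0],0.7],[[0,0,-25],[0,0,0],0.7],[[0,0,-10],[0,0,0],0.7],[[0,0,0],[0,0,0],0.7],[[0,0,0],[0,0,0],0.7]]'; python3 f.py 97
python3 - <<'E'
from h import *
m=optics.camera_model("wrist");im=optics.get_image("wrist");cv2.imwrite("pics/w6.png",im[:,:,::-1])
Rm=R.from_euler("z",YAW)
for k in(2,8,14): print(k,proj("wrist",MX+Rm.apply(np.array([[-k*.574,y,100+k*.819] for y in(90,-90)])/1000.),m).round(1).tolist())
E
```

```text
t: 14.37
tool_pos: [0.4928, 0.0465, 0.0906]
tool_rot: [1.845, 1.905, 0.601]
contact_force: [-0.3, -0.2, -0.5]
opening: 0.06
grip_force: 0.0
shift mm [ 0.1 -1.2  0.2] turn [0.0006 0.0006 0.0001] t 14.37
up now 2.16 F tool [-0.2 -0.6  0.2] T [ 0.23 -0.01 -0.01] grip 0 open 0.06 q [-0.099 -0.548  2.439]
t: 15.03
tool_pos: [0.4383, 0.0448, 0.1689]
tool_rot: [1.844, 1.904, 0.602]
contact_force: [1.5, 0.0, -0.5]
opening: 0.0595
grip_force: 0.0
shift mm [ 0.1 -1.4  0.6] turn [0.0022 0.0009 0.0002] t 15.03
up now 97.62 F tool [-0.   1.   1.2] T [ 0.34  0.05 -0.02] grip 0 open 0.0595 q [-0.125 -0.919  2.495]
2 [[313.1, 86.0], [314.1, 303.8]]
8 [[312.9, 85.2], [314.0, 308.1]]
14 [[312.8, 84.3], [313.9, 312.5]]
```

View pics/w6.png

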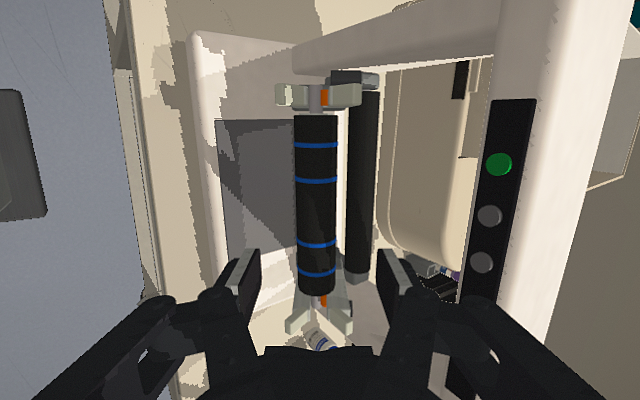

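The roller lies in both slots with the orange catches closed over both journals, at (325,97) and (323,300), and the gripper is clear. I'm handing in.

```bash
python3 -c "
from station import ctrl
print(ctrl.finish_job())"
```

```text
the job is handed in; nothing more can be done
None
```

The roller is seated in both slots past the catches, and I felt the floor at about 15 N total before letting go; the gripper touches nothing, I did not touch the vials, and the job was handed in at about 15 s (no verdict was shown).

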